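# Hang the ring carrier on the spring scale, tug-test it and record

### The job

Pick up the carrier with the centering ring and hang it on the hook of the spring scale. While still gripping it, tug it down gently, well beyond the sag of its own weight but without overloading the scale, to check that it is held; hold the tug for half a second, ease off and only then let go. With the carrier hanging still on its own, record the weighing by pressing the recorder's long bar nearly all the way down near its centre, so that both ends go down evenly, for half a second, and let it come back up; leave the other parts where they lie.

Things in the scene. Friction and masses are not known exactly. Their poses are not given: they have to be found in the camera images.
- carrier: Loose aluminium carrier, 0.22 to 0.37 kg, standing on the shelf; origin: centre of its underside, z up. Square foot 64 x 64 x 6 mm with a stainless ring (58 mm across, 12 mm high) fixed on it; above, an upright frame, 10 mm thick along x, 64 mm wide along y, with a window, and a grip tab on top (158 mm high in all). Same either way round. Never tip it over.
- carrier_arch (a point): Peak of the window's roof (its underside), 108 mm above the carrier's underside, in mid-thickness: the point to rest on the hook. The roof falls at 20 degrees to either side (98 mm at the sides). The window is 48 mm wide along the carrier's y; its floor is at 64 mm.
- carrier_tab (a point): Middle of the carrier's grip tab, 140 mm above its underside. The tab is 24 mm wide along the carrier's y, 10 mm thick along x, from 118 to 158 mm high; the frame's shoulders beside it top out at 115 mm. Best gripped across the 24 mm, closing along y, which keeps the fingers clear of the hook.
- hook: Spring scale's steel hook: a level round bar 8 mm thick that sticks out of the column towards the robot. Origin: on top of the bar at the seat, 180 mm above the shelf unloaded. Its x runs along the bar from tip to column (within 0.35 rad of world x). Thread the carrier's window over the tip along +x, then lower. The column's face is 105 mm behind the seat, its sliding block 86 mm; column top 220 mm high.
- hook_tip (a point): Top of the hook's upturned tip: 14 mm above the bar's top and 36 mm before the seat. The tip begins to rise 26 mm before the seat and ends 38 mm before it.
- scale_slide (a joint): How far the hook is pulled down from its unloaded height (m): 0 unloaded, stop at 0.045. Spring 300 N/m: the carrier's own weight draws it to 0.007 to 0.013; a gentle tug brings it to between 0.022 and 0.034 in all (3 to 7 N of pull); beyond 0.040 the scale is overloaded and spoilt.
- bar_travel (a joint): How far the recorder's long bar is pressed down as a whole (m): 0 up, 0.008 fully down (it records from 0.006). It is sprung: starts to move at about 1 N, fully down at 5 N, comes back by itself.
- bar_tilt (a joint): How far the bar leans, about its middle, to one end (rad, either sign): 0 level. Pressed 30 mm or more off its centre it leans about 0.04 or more; it must never lean beyond 0.06. Stiffness 4 N m/rad.
- bar_top (a point): Centre of the upper face of the recorder's bar, 48 mm above the shelf when up. The bar is aluminium, 200 mm long along its y, 28 mm wide along x, 10 mm thick, over a grey box 90 x 240 mm and 28 mm high.
- gasket: Bystander: flat copper gasket ring, 82 mm across, 4 mm thick, lying loose; origin at the centre of its underside. Leave it.
- spare_ring: Bystander: loose stainless centering ring with a black rubber seal, 68 mm across, 12 mm high, lying flat; origin at the centre of its underside. Leave it.
- clamp_half: Bystander: C-shaped aluminium clamp half with a black rubber rim, about 60 x 120 mm, 19 mm high; origin at the centre of the arc, underside. Leave it.
- stud0: Bystander: loose steel stud 140 mm long along its x, 8 mm thick with two 13 mm nuts; origin at its middle, underside. Leave it.
- stud1: Bystander: loose steel stud 140 mm long along its x, 8 mm thick with two 13 mm nuts; origin at its middle, underside. Leave it.
- stud2: Bystander: loose steel stud 140 mm long along its x, 8 mm thick with two 13 mm nuts; origin at its middle, underside. Leave it.
Mind the look-alikes: they are no part of the job. What is meant by the carrier is not yellow, and is the larger of those in its own colour.

How it is judged:
On the way, in this order (a step that is already met when the one before it is completed fails the run):
1. the gripped carrier hangs on the hook, its weight beginning to draw the spring (horizontal distance between carrier_arch and hook below 0.03 m and angle between carrier's own z axis and vertical below 0.25 rad and contact force between carrier and hook above 0.5 N and value of joint scale_slide above 0.002 m and contact force between the fingers and carrier above 0.5 N), for 0.05 s.
2. still gripped, it is tugged down: the hook is 0.020 to 0.040 m below its unloaded height for 0.3 s (contact force between carrier and hook above 1 N and horizontal distance between carrier_arch and hook below 0.03 m and angle between carrier's own z axis and vertical below 0.25 rad and value of joint scale_slide between 0.02 and 0.04 m and contact force between the fingers and carrier above 0.5 N), for 0.3 s.
3. let go: the carrier hangs still on the hook, untouched (contact force between carrier and hook above 1 N and horizontal distance between carrier_arch and hook below 0.03 m and angle between carrier's own z axis and vertical below 0.25 rad and contact force between the fingers and carrier below 0.05 N and value of joint scale_slide between 0.005 and 0.016 m and linear speed of carrier below 0.05 m/s), for 0.3 s.
4. the recorder's bar is pressed down 6 mm or more, level within 0.045 rad, for 0.2 s, with the carrier hanging untouched (contact force between carrier and hook above 1 N and horizontal distance between carrier_arch and hook below 0.03 m and angle between carrier's own z axis and vertical below 0.25 rad and contact force between the fingers and carrier below 0.05 N and value of joint bar_travel above 0.006 m and value of joint bar_tilt between -0.045 and 0.045 rad), for 0.2 s.
At the end, for the whole second after the job is handed in: The carrier hangs still on the hook by its window's roof (within 30 mm of the seat, upright within 0.25 rad, slower than 0.05 m/s), untouched, the hook drawn down 5 to 16 mm by its weight; the recorder's bar is back up (within 2 mm) (all of step 3 and value of joint bar_travel below 0.002 m).
It fails at once if the scale is overloaded (hook pulled down more than 0.040 m) (value of joint scale_slide above 0.04 m).
It fails at once if the recorder's bar leans more than 0.06 rad (value of joint bar_tilt above 0.06 rad or value of joint bar_tilt below -0.06 rad).
It fails at once if the carrier is tipped more than 0.6 rad (angle between carrier's own z axis and vertical above 0.6 rad).
It fails at once if a bystander part is moved more than 20 mm (distance of any of gasket, spare_ring, clamp_half, stud0, stud1, stud2 from where it was at the start of the episode above 0.02 m).
It also fails if it takes over 58 s, if anything falls off the work surface, if the arm or the gripper's body presses on something with over 40 N, if the wrist force passes 120 N, or if a joint passes its speed limit or range.

### The arm

A 6-joint arm with a two-finger parallel gripper is mounted at the origin on the work surface. World frame = base frame: x ahead of the robot, y to its left, z up, the work surface at z = 0. Lengths are in m, angles in rad, forces in N, time in s.
With the tool pointing down it reaches from about 0.25 to 0.775 m from the base axis. Payload 4 kg.
Tool frame: the origin (TCP) lies midway between the tips of the shut fingers; the grasp point (between the pads) lies 19 mm behind it; z points along the fingers, y is the direction in which the jaws open and shut (so a half turn about z gives the same grasp; the last joint's range is limited). The gripper opens to 85 mm and grips with 20 to 120 N. Pads are 22 mm wide; open, the fingers measure 114 mm over their backs; the gripper's body (76 mm by 85 mm) begins 54 mm behind the grasp point. The pads swing forward as they close: fully open they stand 13 mm farther back than shut.
Start: joints at [-1.345, 0.087, 1.371, -0, 1.684, -0.103], TCP at [0.178, -0.521, 0.231] pointing down, gripper open.
Joint ranges: [-3.1, 3.1], [-0.76, 2.03], [0.27, 2.55], [-1.08, 4.22], [0.17, 2.65], [-2.57, 2.57]. Speed limits (rad/s): [2.79, 2.79, 3.14, 3.14, 3.14, 3.14].

### API

Orientations are given as a unit quaternion [x, y, z, w].
In Python, from workcell import manip, vision gives the robot as it stands. Calls block until the motion is done:
- manip.move_ptp(position, orientation): joint-space move of the TCP to a pose.
- manip.move_linear(position, orientation=None, vel=0.15, until_force=None): straight line of the TCP; orientation=None keeps the orientation; vel is the mean speed in m/s. With until_force (N) it stops when the force on the tool has changed by that much, and returns True; else False.
- manip.goto_joints(angles): joint-space move.
- manip.set_gripper(opening): finger opening in m; the grip force is fixed at half the most; returns when the fingers have stopped.
- manip.dwell(seconds).
- manip.inverse_kinematics(position, orientation): joint angles nearest the present ones, or None.
- vision.grab_frame(name): name is "side" or "top" or "wrist"; returns a dict with "image" (384x512x3 uint8, red, green, blue), "z_map" (384x512 float32, m along the optical axis (not along the pixel's ray), 0 where there is no reading), "camera_matrix" (3x3 intrinsics, pixels), "k1" (the pictures are not rectified: a ray, as slopes to the right and down, at radius r is drawn at 1 + k1 r^2 times it, then the intrinsics apply), "R" (3x3) and "t" (3): a world point X has camera coordinates R X + t. Camera axes: x right, y down, z forward; pixel columns grow to the right and rows downward; lengths in m; the calibration is good to about 2 mm. A picture is of the moment at which its call begins.
A pose or a line that the arm cannot do raises manip.MotionError and nothing moves.
- manip.close_job(): hands the job in, once; it reports no verdict.
Readings, each from a call of its own:
- manip.read_clock(): time.
- manip.read_q(): joint angles.
- manip.read_dq(): joint speeds.
- manip.read_joint_torque(): joint torques, N m.
- manip.read_eef_pos(): TCP position.
- manip.read_ee_rot(): TCP orientation.
- manip.read_contact_force(): force on the tool from outside, world axes, zero at the start.
- manip.read_wrist_torque(): the same for the moment, N m.
- manip.read_finger_gap(): finger opening in m.
Only numpy, scipy, OpenCV 4.12 (cv2) and the standard library are available. Lean on these libraries where they do the work, as an engineer would, in place of code of your own. Each camera call takes 0.05 s, during which the arm holds its last target. There are 200 camera calls.

## Working session

There is one attempt and no reset: what is moved stays moved. The work goes in short steps, each a Python script; the robot and the scene stay as the last script left them, time stands still between calls to the robot, and variables do not carry over. Pictures are saved under pics/ and viewed, about 8 in all and at most 12, crops included, and the job is handed in when it is done.

```bash
mkdir -p pics; ls; cat > h.py <<'E'
import numpy as np, cv2
from workcell import manip, vision
def grab(n):
    f=vision.grab_frame(n); f['image']=np.ascontiguousarray(f['image']); return f
def ray(f,u,v):
    K=np.array(f['camera_matrix']); x=(u-K[0,2])/K[0,0]; y=(v-K[1,2])/K[1,1]
    rd=np.hypot(x,y); r=rd
    for _ in range(20): r=rd/(1+f['k1']*r*r)
    s=r/rd if rd>1e-9 else 1
    R=np.array(f['R']); t=np.array(f['t'])
    return -R.T@t, R.T@np.array([x*s,y*s,1.0])
def onz(f,u,v,z):
    o,d=ray(f,u,v); return o+d*(z-o[2])/d[2]
def dep(f,u,v):
    o,d=ray(f,u,v); return o+d*f['z_map'][int(v),int(u)]
def cloud(f):
    H,W=f['z_map'].shape; K=np.array(f['camera_matrix'])
    v,u=np.mgrid[:H,:W]; x=(u-K[0,2])/K[0,0]; y=(v-K[1,2])/K[1,1]
    rd=np.hypot(x,y); r=rd.copy()
    for _ in range(20): r=rd/(1+f['k1']*r*r)
    s=np.where(rd>1e-9,r/np.maximum(rd,1e-9),1); z=f['z_map']
    P=np.stack([x*s*z,y*s*z,z],-1); P=(P-np.array(f['t']))@np.array(f['R'])
    P[z==0]=np.nan; return P
def save(img,name,s=1.5):
    cv2.imwrite('pics/'+name,cv2.resize(img[...,::-1],None,fx=s,fy=s,interpolation=cv2.INTER_CUBIC))
E
python3 - <<'E'
from h import *
import pickle
for n in('top','side'):
    f=grab(n); save(f['image'],n+'0.png',1.5); pickle.dump(f,open(n+'0.pkl','wb'))
    print(n,f['camera_matrix'],f['k1'],-np.array(f['R']).T@f['t'],np.array(f['R'])[2])
print(manip.read_clock(),manip.read_ee_rot())
E
```

```text
pics
top [[483.64414273   0.         259.50244776]
 [  0.         483.64414273 192.1624592 ]
 [  0.           0.           1.        ]] -0.1631920659691683 [ 0.36661977 -0.04991586  1.56155384] [ 0.14152327  0.01159028 -0.98986708]
side [[410.1775375    0.         257.86999239]
 [  0.         410.1775375  191.88361869]
 [  0.           0.           1.        ]] -0.016894364266372718 [ 0.39980687 -0.70487181  0.96649913] [ 0.1449094   0.61554437 -0.77466535]
0.1 [ 9.86516240e-01  1.63660215e-01 -6.23767147e-05 -1.01915581e-03]
```

View pics/top0.png

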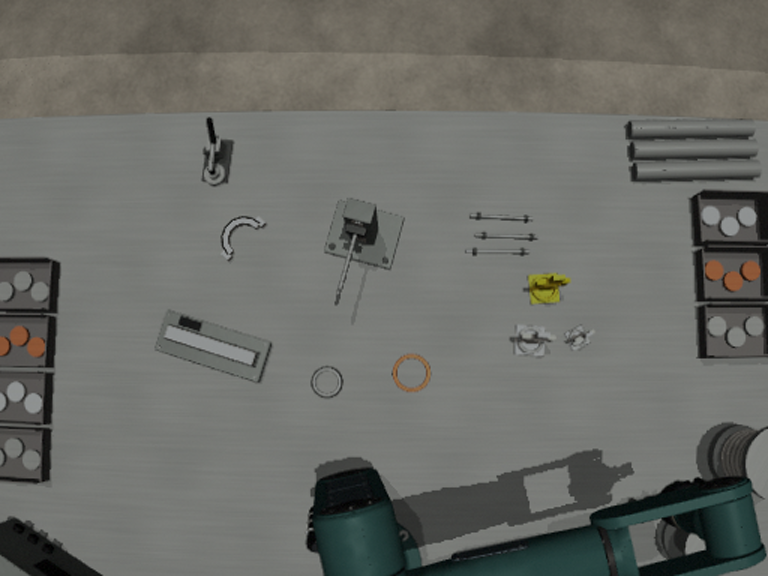

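View pics/side0.png

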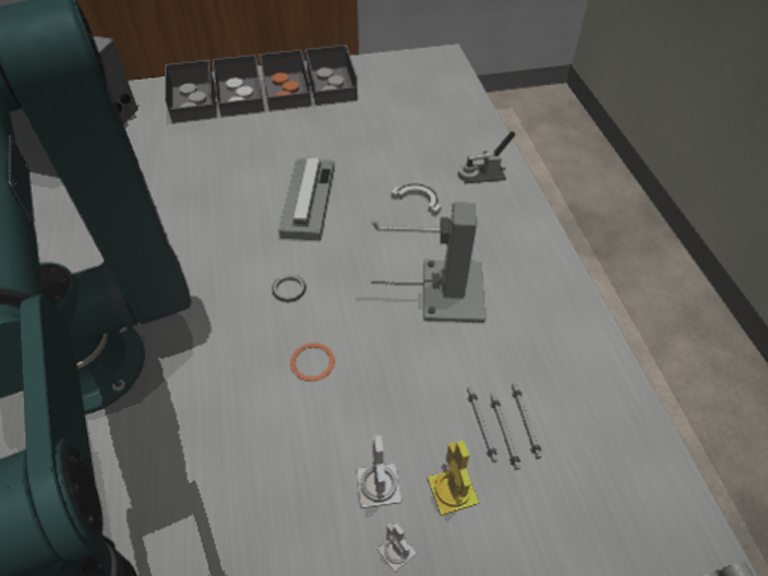

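The top view shows two grey carriers, a large one at raw px (353,227) and a small one at (385,225), plus a yellow one at (363,192). The side view shows the same three at (252,320), (264,365) and (303,325). I choose the large grey one, and will check it in a crop while measuring.

```bash
python3 - <<'E'
from h import *
import pickle
T=pickle.load(open('top0.pkl','rb'));S=pickle.load(open('side0.pkl','rb'))
a=cv2.resize(S['image'][270:390,220:340],(400,400),interpolation=cv2.INTER_CUBIC)
b=cv2.resize(S['image'][125:225,230:330],(400,400),interpolation=cv2.INTER_CUBIC)
save(np.hstack([a,b]),'crop1.png',1)
PT,PS=cloud(T),cloud(S)
def rect(P,m,name):
    q=P[m]
    if len(q)<4: print(name,'few',len(q));return
    (c,s,ang)=cv2.minAreaRect(q[:,:2].astype(np.float32))
    print(name,len(q),'mean',q.mean(0).round(4),'rect c',np.round(c,4),'s',np.round(s,4),'ang',round(ang,1),'z',np.percentile(q[:,2],[1,50,99]).round(4))
for nm,P,(u0,u1,v0,v1) in(('top',PT,(335,371,212,242)),('side',PS,(235,270,285,340))):
    sub=P[v0:v1,u0:u1]; z=sub[...,2]
    for lo,hi in((.003,.012),(.012,.03),(.09,.122),(.125,.175),(.15,.175)): rect(sub,(z>lo)&(z<hi),f'{nm} carrier {lo}-{hi}')
# hook
for nm,P,(u0,u1,v0,v1) in(('top',PT,(215,245,155,207)),('side',PS,(240,296,140,200))):
    sub=P[v0:v1,u0:u1]; z=sub[...,2]; rect(sub,(z>.16)&(z<.2),nm+' hook'); rect(sub,(z>.2)&(z<.24),nm+' col'); rect(sub,(z>.02)&(z<.15),nm+' mid')
# bar
for nm,P,(u0,u1,v0,v1) in(('top',PT,(100,185,200,260)),('side',PS,(185,225,100,162))):
    sub=P[v0:v1,u0:u1]; z=sub[...,2]; rect(sub,(z>.04)&(z<.055),nm+' bar'); rect(sub,(z>.02)&(z<.036),nm+' box')
# hook line in side view raw
sub=PS[145:200,240:300]
for v in (150,151,152,153,188,189,190): print(v,[tuple(PS[v,u].round(3)) for u in(252,262,272,282)])
print('table',np.nanmedian(PT[300,60:200,2]),PT[300,150])
E
```

```text
top carrier 0.003-0.012 293 mean [ 0.4746 -0.3332  0.0059] rect c [ 0.4787 -0.3337] s [0.1165 0.0944] ang 90.0 z [0.0031 0.0056 0.0116]
top carrier 0.012-0.03 95 mean [ 0.4762 -0.3298  0.0187] rect c [ 0.4788 -0.3322] s [0.0573 0.0566] ang 7.1 z [0.0122 0.0186 0.0254]
top carrier 0.09-0.122 56 mean [ 0.4784 -0.3286  0.1089] rect c [ 0.4787 -0.335 ] s [0.0692 0.01  ] ang 85.9 z [0.0928 0.1104 0.1193]
top carrier 0.125-0.175 46 mean [ 0.4786 -0.3324  0.152 ] rect c [ 0.4789 -0.3332] s [0.0253 0.0101] ang 88.4 z [0.1261 0.1562 0.1632]
top carrier 0.15-0.175 34 mean [ 0.4792 -0.3337  0.1576] rect c [ 0.479  -0.3334] s [0.0248 0.0096] ang 89.3 z [0.1528 0.1572 0.1636]
side carrier 0.003-0.012 543 mean [ 0.478  -0.3249  0.0062] rect c [ 0.4839 -0.3043] s [0.1399 0.084 ] ang 79.3 z [0.003  0.0062 0.0112]
side carrier 0.012-0.03 210 mean [ 0.4755 -0.3393  0.0182] rect c [ 0.4757 -0.3361] s [0.057  0.0551] ang 78.6 z [0.0121 0.0186 0.0239]
side carrier 0.09-0.122 82 mean [ 0.4744 -0.3522  0.1091] rect c [ 0.4764 -0.3354] s [0.0663 0.01  ] ang 86.0 z [0.092  0.1108 0.1205]
side carrier 0.125-0
[... 2255 characters left out ...]
loat64(0.077), np.float64(-0.001)), (np.float64(0.626), np.float64(0.068), np.float64(0.001)), (np.float64(0.653), np.float64(0.053), np.float64(0.012))]
189 [(np.float64(0.565), np.float64(0.075), np.float64(0.003)), (np.float64(0.596), np.float64(0.073), np.float64(-0.001)), (np.float64(0.626), np.float64(0.066), np.float64(-0.001)), (np.float64(0.651), np.float64(0.047), np.float64(0.015))]
190 [(np.float64(0.565), np.float64(0.075), np.float64(-0.001)), (np.float64(0.595), np.float64(0.069), np.float64(-0.001)), (np.float64(0.624), np.float64(0.06), np.float64(0.001)), (np.float64(0.65), np.float64(0.043), np.float64(0.015))]
table 0.0008778519353447595 [0.23740824 0.31855982 0.00190592]
```

View pics/crop1.png

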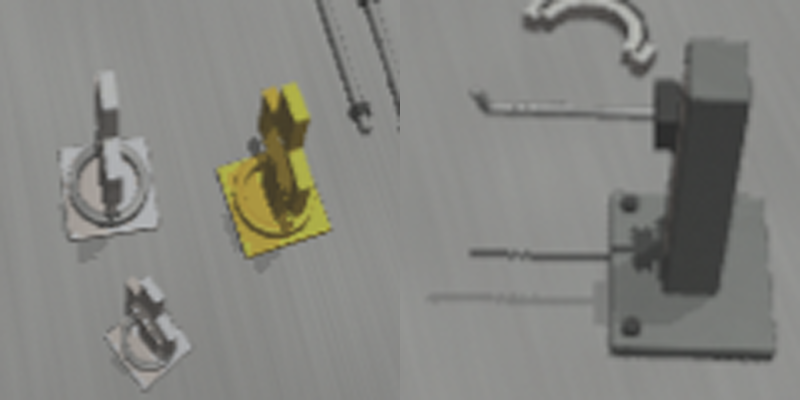

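The crop confirms the large grey carrier: upright frame, square foot, ring, and clearly bigger than the small one at (150,330). The lower dark lines beside the column are shadows, so there is only one hook, with its tip at crop (478,97). Next I fit the hook axis and pick the carrier up.

```bash
cat >> h.py <<'E'
def q(th): return [float(np.cos(th/2)),float(np.sin(th/2)),0.,0.]
E
python3 - <<'E'
from h import *
import pickle
for nm,(u0,u1,v0,v1) in(('top',(215,245,155,207)),('side',(240,296,140,165))):
    f=pickle.load(open(nm+'0.pkl','rb')); sub=cloud(f)[v0:v1,u0:u1]
    z=sub[...,2]; Q=sub[(z>.168)&(z<.2)]
    m=Q[:,0]<.645; B=Q[m]
    vx,vy,x0,y0=cv2.fitLine(B[:,:2].astype(np.float32),cv2.DIST_HUBER,0,.01,.01).ravel()
    if vx<0: vx,vy=-vx,-vy
    d=np.array([vx,vy]); s=(Q[:,:2]-[x0,y0])@d; off=(Q[:,:2]-[x0,y0])@[-vy,vx]
    hi=B[B[:,2]>.187]
    tip=np.array([x0,y0])+d*s.min(); seat=tip+.038*d
    wide=s[np.abs(off)>.009]
    print(nm,'yaw',np.degrees(np.arctan2(vy,vx)),'tip',tip,'seat',seat,'block front-seat',(wide.min()-s.min()-.038) if len(wide) else None,'off sd',off[m].std(),'hi n',len(hi),hi.mean(0) if len(hi) else '')
    for a in np.arange(0,.13,.01):
        k=(s-s.min()>=a)&(s-s.min()<a+.01); print(round(a,2),k.sum(),Q[k].mean(0).round(4) if k.any() else '',off[k].std().round(4) if k.any() else '')
for th in(-4,176):
    print(th,manip.inverse_kinematics([.477,-.334,.2],q(np.radians(th))))
for th in(-15,165):
    print(th,manip.inverse_kinematics([.52,.07,.25],q(np.radians(th))))
E
```

```text
top yaw -14.756191 tip [0.55026362 0.06605178] seat [0.58701032 0.05637294] block front-seat 0.08495638386763213 off sd 0.0022806303668729266 hi n 10 [0.55491878 0.0646992  0.19409735]
0.0 10 [0.5549 0.0647 0.1941] 0.002
0.01 7 [0.5652 0.0622 0.1815] 0.0023
0.02 10 [0.5746 0.0599 0.1785] 0.0022
0.03 9 [0.5837 0.057  0.1797] 0.0025
0.04 9 [0.5937 0.0549 0.1789] 0.0023
0.05 10 [0.603  0.0521 0.1796] 0.0024
0.06 10 [0.6133 0.0493 0.181 ] 0.0022
0.07 9 [0.6231 0.0466 0.1795] 0.0024
0.08 8 [0.6325 0.0443 0.1787] 0.0021
0.09 11 [0.6423 0.0421 0.1803] 0.0024
0.1 9 [0.653  0.0393 0.1786] 0.0025
0.11 8 [0.6614 0.0369 0.181 ] 0.0021
0.12 36 [0.6695 0.0284 0.1833] 0.0098
side yaw -14.814473 tip [0.54921706 0.06451021] seat [0.58595389 0.05479399] block front-seat 0.0853138312382106 off sd 0.002406517907472907 hi n 13 [0.55408334 0.06284452 0.19097632]
0.0 13 [0.5539 0.0628 0.1905] 0.0021
0.01 13 [0.5635 0.0619 0.1806] 0.0028
0.02 12 [0.5742 0.0588 0.1809] 0.003
0.03 9 [0.5831 0.0554 0.1785] 0.0008
0.04 12 [0.5923 0.0534 0.1785] 0.0023
0.05 12 [0.6027 0.0505 0.1792] 0.0022
0.06 10 [0.6122 0.0475 0.1805] 0.0021
0.07 11 [0.6212 0.0453 0.1801] 0.0024
0.08 12 [0.6315 0.0435 0.18  ] 0.0022
0.09 12 [0.642  0.0414 0.1799] 0.0023
0.1 9 [0.6513 0.0395 0.1798] 0.0021
0.11 11 [0.6597 0.0354 0.1807] 0.0034
0.12 49 [0.6701 0.0291 0.1855] 0.0123
-4 [-7.08219433e-01  1.66954739e-01  1.34385753e+00 -4.44089210e-16
  1.63078038e+00  9.32390064e-01]
176 [-7.08219433e-01  1.66954739e-01  1.34385753e+00 -4.44089210e-16
  1.63078038e+00 -2.20920259e+00]
-15 [ 2.57275200e-02  2.78003875e-02  1.39642575e+00 -4.44089210e-16
  1.71736651e+00  1.85832323e+00]
165 [ 2.57275200e-02  2.78003875e-02  1.39642575e+00 -4.44089210e-16
  1.71736651e+00 -1.28326942e+00]
```

```bash
python3 - <<'E'
from h import *
Q=q(np.radians(-4))
manip.set_gripper(.06)
manip.move_ptp([.477,-.3342,.23],Q)
manip.move_linear([.477,-.3342,.122],Q,vel=.12,until_force=8)
print(manip.read_eef_pos(),manip.read_contact_force())
manip.set_gripper(.0)
print('gap',manip.read_finger_gap(),manip.read_contact_force())
f0=np.array(manip.read_contact_force())
manip.move_linear([.477,-.3342,.26],Q,vel=.12)
manip.dwell(.3)
print('gap',manip.read_finger_gap(),np.array(manip.read_contact_force())-f0,manip.read_contact_force(),manip.read_clock())
f=grab('side'); save(f['image'][150:384,100:400],'lift.png',2)
E
```

```text
[ 0.47749673 -0.33471677  0.12311735] [-0.64872068  0.50349454  0.67694046]
gap 0.02312540686701798 [ 0.6929928  -1.42967679  1.88117405]
gap 0.022983210328294496 [-1.25241469  1.15272885 -4.55509199] [-0.55942189 -0.27694794 -2.67391794] 4.8667
```

View pics/lift.png

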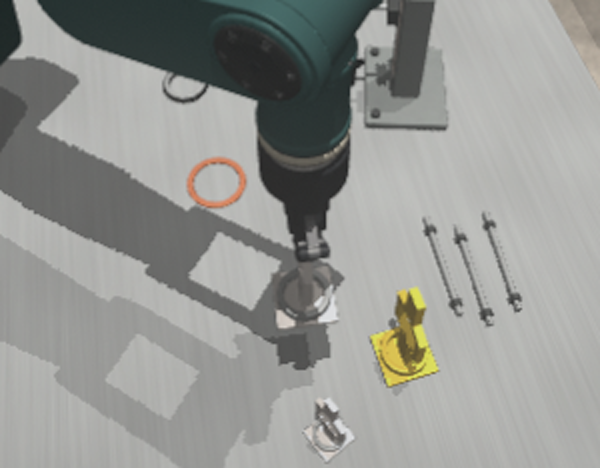

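```bash
python3 - <<'E'
from h import *
th=np.radians(-14.8); Q=q(th); d=np.array([np.cos(th),np.sin(th)]); seat=np.array([.5865,.0555])
p=seat-.105*d
manip.move_ptp([*p,.26],Q)
manip.move_linear([*p,.221],Q,vel=.1); manip.dwell(.2)
e=np.array(manip.read_eef_pos()); print(e,manip.read_ee_rot(),manip.read_clock(), manip.read_contact_force())
f=grab('side'); P=cloud(f); save(f['image'][90:240,170:370],'appr.png',3)
t=grab('top'); PT=cloud(t)
# carrier foot, z .09-.13 in window around tcp
for n,C in(('side',P),('top',PT)):
  r=np.hypot(C[...,0]-e[0],C[...,1]-e[1])
  for lo,hi in((.088,.112),(.17,.235)):
    m=(r<.055)&(C[...,2]>lo)&(C[...,2]<hi)
    if m.sum()>5: print(n,lo,m.sum(),C[m].mean(0).round(4),[np.round(x,4) for x in cv2.minAreaRect(C[m][:,:2].astype(np.float32))],np.percentile(C[m][:,2],[5,50,95]).round(4))
E
```

```text
[0.48550726 0.0823023  0.22205481] [ 9.91666117e-01 -1.28830621e-01  9.75551683e-04 -1.76243060e-04] 7.2 [-0.67009862  0.34458089 -2.12970405]
side 0.088 225 [0.4841 0.0743 0.107 ] [array([0.4844, 0.0822]), array([0.0676, 0.0637]), np.float64(74.3365)] [0.1037 0.107  0.1103]
side 0.17 104 [0.4806 0.0649 0.2033] [array([0.4885, 0.0816]), array([0.0667, 0.0177]), np.float64(60.6197)] [0.173  0.2083 0.2315]
top 0.088 35 [0.4661 0.096  0.106 ] [array([0.4746, 0.0773]), array([0.0283, 0.0862]), np.float64(31.1907)] [0.101  0.106  0.1104]
```

View pics/appr.png

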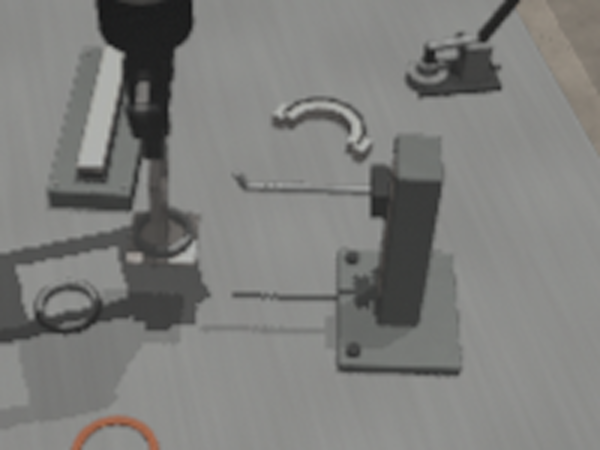

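Everything agrees: the foot is centred on the hook axis within 1 mm, yaw is about -15°, and the underside is at about 0.100. Next I thread the window over the tip and lower it slightly.

```bash
cat >> h.py <<'E'
th=np.radians(-14.8); Qh=q(th); dh=np.array([np.cos(th),np.sin(th)]); seat=np.array([.5865,.0555])
def F(n=8):
    a=[]
    for _ in range(n): a.append(manip.read_contact_force()); manip.dwell(.02)
    return np.mean(a,0).round(2)
E
python3 - <<'E'
from h import *
manip.move_linear([*(seat-.105*dh),.219],Qh,vel=.05)
print('free',F())
h=manip.move_linear([*seat,.219],Qh,vel=.05,until_force=6)
print('hit',h,manip.read_eef_pos(),F())
if not h:
  for z in(.205,.199,.195,.191,.188):
    manip.move_linear([*seat,z],Qh,vel=.03); manip.dwell(.1)
    print(z,manip.read_eef_pos()[2].round(4),F())
print(manip.read_clock())
f=grab('side'); save(f['image'][110:220,220:340],'seat.png',4)
E
```

```text
free [-0.11  0.22 -2.41]
hit False [0.58634613 0.0555703  0.21909672] [-0.32 -0.27 -2.2 ]
0.205 0.2053 [-0.07 -0.04 -2.54]
0.199 0.1989 [ 0.19  0.3  -2.5 ]
0.195 0.1949 [ 0.13  0.07 -2.64]
0.191 0.1912 [ 0.08 -0.06 -1.18]
0.188 0.1882 [ 0.66 -0.21 -0.21]
13.0167
```

View pics/seat.png

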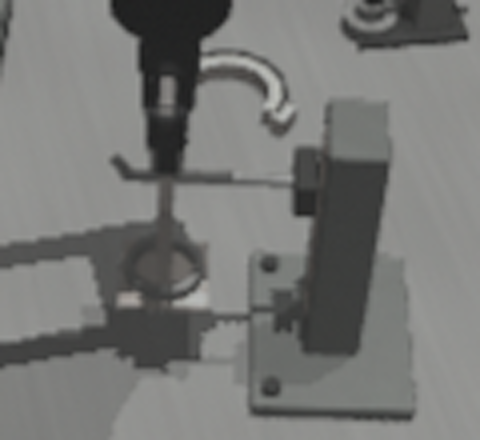

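Threaded and hooked: force starts to change at z≈0.1955 with a slope near 300 N/m, and the frame sits mid-bar behind the upturned tip, px (160,180). Now the tug: slide ≈0.027.

```bash
python3 - <<'E'
from h import *
h=manip.move_linear([*seat,.1725],Qh,vel=.03,until_force=7.5)
f=F(); print(h,manip.read_eef_pos()[2],f)
s=(f[2]+2.45)/300; print('slide',s)
if not h and s<.026:
    manip.move_linear([*seat,.169],Qh,vel=.03,until_force=5)
manip.dwell(.6); f=F(); print('hold',manip.read_eef_pos()[2],f,(f[2]+2.45)/300)
manip.move_linear([*seat,.1875],Qh,vel=.03); manip.dwell(.2)
print('eased',manip.read_eef_pos()[2],F(),manip.read_finger_gap(),manip.read_clock())
E
```

```text
False 0.17303035154494795 [ 0.11 -0.64  4.52]
slide 0.02323333333333333
hold 0.16958489469939342 [ 0.28 -0.61  5.22] 0.025566666666666668
eased 0.18708942525628158 [ 1.26 -0.33  0.08] 0.02271859048938563 15.9667
```

```bash
python3 - <<'E'
from h import *
manip.set_gripper(.06); manip.dwell(.3)
p=manip.read_eef_pos()
manip.move_linear([*seat,.275],Qh,vel=.06); manip.dwell(.8)
print(F(),manip.read_finger_gap(),manip.read_clock())
f=grab('side'); save(f['image'][110:220,220:340],'hang.png',4)
P=cloud(f); r=np.hypot(P[...,0]-seat[0],P[...,1]-seat[1])
for lo,hi in((.055,.078),(.205,.235)):
    m=(r<.055)&(P[...,2]>lo)&(P[...,2]<hi)
    if m.sum()>5: print(lo,m.sum(),P[m].mean(0).round(4),[np.round(x,4) for x in cv2.minAreaRect(P[m][:,:2].astype(np.float32))],np.percentile(P[m][:,2],[5,50,95]).round(4))
for th in(16.5,-16.5,-163.5,-73.5,106.5): print(th,manip.inverse_kinematics([.46,.348,.1],q(np.radians(th))))
E
```

```text
[ 0.   -0.17  0.14] 0.05986474694181777 19.25
0.055 243 [0.5841 0.0493 0.0723] [array([0.5848, 0.0553]), array([0.064 , 0.0642]), np.float64(76.9238)] [0.0684 0.0722 0.0769]
0.205 44 [0.584  0.0522 0.2201] [array([0.5856, 0.0569]), array([0.0275, 0.0083]), np.float64(70.5459)] [0.2072 0.223  0.2262]
16.5 [ 5.49377060e-01  2.07207514e-01  1.49888681e+00 -4.44089210e-16
  1.43549833e+00  1.83219406e+00]
-16.5 [ 5.49377060e-01  2.07207514e-01  1.49888681e+00 -4.44089210e-16
  1.43549833e+00  2.40815271e+00]
-163.5 [ 5.49377060e-01  2.07207514e-01  1.49888681e+00 -4.44089210e-16
  1.43549833e+00 -1.30939859e+00]
-73.5 None
106.5 [ 5.49377060e-01  2.07207514e-01  1.49888681e+00 -4.44089210e-16
  1.43549833e+00  2.61397734e-01]
```

View pics/hang.png

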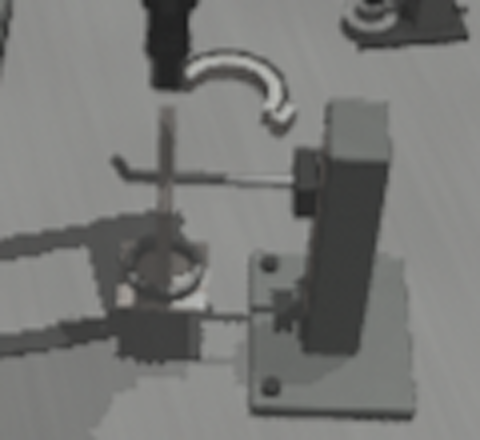

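The carrier hangs upright in the seat: the foot is centred at (0.585,0.055), within 2 mm of the seat, and nothing touches it. Next I press the bar.

```bash
python3 - <<'E'
from h import *
manip.set_gripper(0.)
Qb=q(np.radians(16.5)); c=[.460,.348]
manip.move_ptp([*c,.275],Qb)
manip.move_linear([*c,.06],Qb,vel=.12); manip.dwell(.2)
f0=F(); m0=np.array(manip.read_wrist_torque()); print('free',f0,manip.read_eef_pos())
for z in(.050,.047,.044,.042):
    h=manip.move_linear([*c,z],Qb,vel=.02,until_force=5.5); manip.dwell(.1)
    f=F(5)-f0; print(z,h,manip.read_eef_pos()[2].round(4),f)
    if h or f[2]>4.3: break
print(manip.read_clock())
E
```

```text
free [ 0.25 -0.18  0.05] [0.46006371 0.34805197 0.06018465]
0.05 False 0.0502 [ 0.14 -0.02  0.09]
0.047 False 0.0473 [0.07 0.18 0.99]
0.044 False 0.0443 [0.84 0.89 2.69]
0.042 False 0.0423 [1.4  1.42 3.78]
25.6167
```

```bash
python3 - <<'E'
from h import *
Qb=q(np.radians(16.5)); c=[.460,.348]
manip.move_linear([*c,.0405],Qb,vel=.01); manip.dwell(.5)
print('press',manip.read_eef_pos(),F(5))
S=grab('side'); P=cloud(S)
a=np.radians(73.5); u=np.array([np.cos(a),np.sin(a)])
X=P[...,:2]-c; al=X@u; ac=X@[u[1],-u[0]]
m=(abs(ac)<.012)&(P[...,2]>.034)&(P[...,2]<.055)&(abs(al)<.098)&(abs(al)>.03)
print('tilt fit (slope, z mid)',np.polyfit(al[m],P[m][:,2],1),m.sum())
manip.move_linear([*c,.06],Qb,vel=.03)
manip.move_linear([*c,.2],Qb,vel=.12); manip.dwell(.4)
print(manip.read_clock())
for n in('side','top'):
  f=grab(n); P=cloud(f); X=P[...,:2]-c; al=X@u; ac=X@[u[1],-u[0]]
  m=(abs(ac)<.012)&(P[...,2]>.034)&(P[...,2]<.055)&(abs(al)<.098)
  print(n,'bar z',np.polyfit(al[m],P[m][:,2],1),m.sum())
  r=np.hypot(P[...,0]-seat[0],P[...,1]-seat[1]); m=(r<.055)&(P[...,2]>.055)&(P[...,2]<.078)
  if m.sum()>5: print('foot',P[m].mean(0),cv2.minAreaRect(P[m][:,:2].astype(np.float32)),np.median(P[m][:,2]))
  if n=='top': save(f['image'],'end.png',1.5)
E
```

```text
press [0.46026856 0.3481351  0.04065905] [2.67 1.64 4.52]
tilt fit (slope, z mid) [0.00672577 0.0422959 ] 131
29.0667
side bar z [0.00831429 0.04953304] 292
foot [0.58398172 0.04904202 0.07218921] ((0.5846574902534485, 0.055617671459913254), (0.06778163462877274, 0.06367620825767517), 76.17255401611328) 0.07223271486701743
top bar z [-0.00485631  0.04911728] 295
foot [0.57753728 0.05431417 0.07165502] ((0.5861629843711853, 0.05677902698516846), (0.06453455984592438, 0.06378675252199173), 75.76480102539062) 0.0716190575844468
```

View pics/end.png

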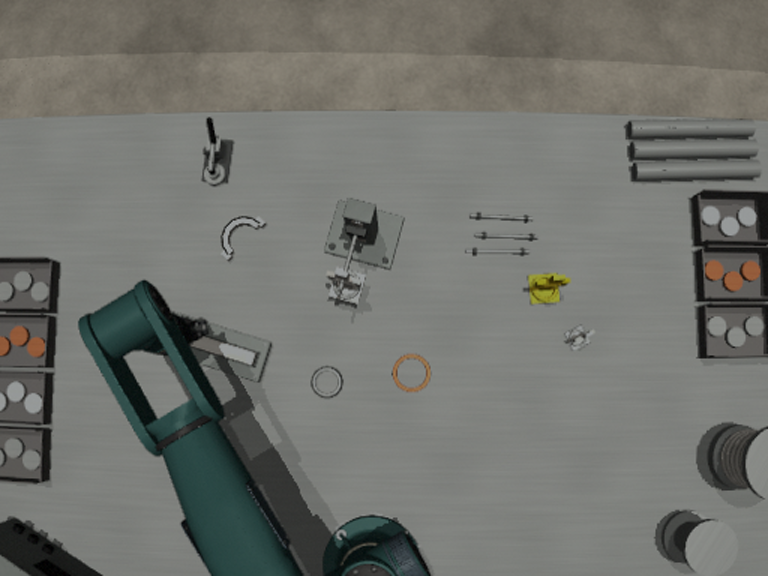

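The bar was pressed about 7 mm, level, and came back up. The carrier still hangs at px (347,287), and the bystanders look unmoved.

```bash
python3 -c "
from workcell import manip
print(manip.read_clock()); manip.close_job()"
```

```text
29.1667
the job is handed in; nothing more can be done
```

The carrier is hanging on the spring scale, was tugged, and the weighing is recorded. I handed the job in at 29.2 s; it reports no verdict.

- **Pick-up and hanging:** I chose the large grey carrier, not the yellow or small grey one, and gripped it by its tab. The window went over the hook's tip without any force reaction.
- **Tug:** By the force reading the hook was drawn down about 25–26 mm and held for over 0.6 s. I eased off to near zero force before letting go.
- **Recording:** I pressed the bar within a few millimetres of its centre to about 7 mm (roughly 4.5 N) for over 0.5 s. The depth images showed no measurable lean.

**Last checks:**
- The carrier hangs within 2 mm of the seat and its foot height did not change between looks.
- The bar is back up at about 49 mm.
- By eye, the bystander parts look unmoved.
- **Sag:** The two readings of the sag differ slightly. Depth gives about 6–7 mm and the weight reading about 8 mm, both within the 5–16 mm allowed.
- **Camera offset:** The two cameras differed by 2–3 mm in x on the carrier and recorder, about the calibration tolerance; I averaged them.

No check failed.

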